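# Empty the sander's catch tray, then wedge its free edge just off its rests

### The arm

A 7-joint arm with a two-finger parallel gripper is mounted at the origin on the work surface. World frame = base frame: x ahead of the robot, y to its left, z up, the work surface at z = 0. Lengths are in m, angles in degrees, forces in N, time in s.
With the tool pointing down it reaches from about 0.425 to 0.925 m from the base axis. Payload 6.8 kg.
Tool frame: the origin (TCP) lies midway between the tips of the shut fingers; the grasp point (between the pads) lies 19 mm behind it (bot.grip_depth is the distance from the TCP to the grasp point, in m); z points along the fingers, y is the line along which they close (so a half turn about z gives the same grasp; the last joint's range is limited). The gripper opens to 85 mm and grips with 20 to 120 N. Pads are 22 mm wide; open, the fingers measure 114 mm over their backs; the gripper's body (76 mm by 85 mm) begins 54 mm behind the grasp point. The pads swing forward as they close: fully open they stand 13 mm farther back than shut.
Start: joints at [-72.829, 27.33, 1.283, 89.118, -0.659, 63.558, -4.761], TCP at [0.268, 0.62, 0.231] pointing down, gripper open.
Joint ranges: [-169.35, 169.35], [-19.33, 120.38], [-80.79, 83.38], [13.8, 139.57], [-78.32, 258.32], [9.67, 109.79], [-169.56, 169.56]. Speed limits (degrees/s): [136.94, 136.94, 180, 180, 180, 180, 180].

### API

Orientations are given as [roll, pitch, yaw] about the fixed x, y, z axes, in that order (R = Rz(yaw) Ry(pitch) Rx(roll)).
In Python, from workcell import bot, viewer, sign_off gives the robot as it stands.
- The arm moves only by the shell command python3 -m inch 'ROWS' [OPENING] [FORCE]. ROWS is JSON, one flat list of numbers, 4 for each row, row after row: the shift along the tool's x, y, z normalised to -1 to 1, where 1 is 0.25 m, then the turn about the tool's z normalised to -1 to 1, where 1 is pi rad. In form: [tx, ty, tz, spin, tx, ty, tz, spin, ...]. A call has 1 to 10 rows; each row is the pose to reach, as a shift and turn from the pose commanded when the call began, along the tool's axes at that moment, turning the shorter way round; what a row does not reach only later rows make up. A row lasts 1/10 s, in which the tool goes at most 50 mm and 8.59 degrees, less where a joint would pass 70% of its speed; a pose out of reach is approached as far as the arm can. A call with a number of a shift or a turn outside -1 to 1 is refused whole. A call with a gripper value outside its range is refused whole. OPENING is the opening, from -1 (shut) to 1 (fully open), set as the call begins (- or left out, the last holds). The fingers move at their own pace and stop on an object; FORCE is the grip in N (left out, the last holds). Time passes only in rows, so rows that repeat a pose let the fingers close. It gives the time, the measured TCP pose, the force, the opening and the grip force at its end, in the units of the state.
- bot.get_state(): the state, without advancing time (a new reading comes with each control period).
- viewer.capture(name): name is "scene" or "top"; returns the picture (480x640x3 uint8, red, green, blue); there is no depth.
- viewer.camera_info(name): a dict with "fx", "fy", "cx", "cy" (pixels), "k1" (the pictures are not rectified: a ray, as slopes to the right and down, at radius r is drawn at 1 + k1 r^2 times it, then the intrinsics apply), "eye" and "attitude" of the camera in the world. Camera axes: x right, y up, looking along -z (the intrinsics and any distortion apply to the point x, -y, -z); pixel columns grow to the right and rows downward; lengths in m; the calibration is good to about 2 mm. A picture is of the moment at which its call begins. camera_info takes no time and is no camera call.
- sign_off(): hands the job in; it is judged then, once.
The state is a dict: "clock": time; "qpos": joint angles; "qvel": joint speeds; "joint_efforts": joint torques, N m; "ee_pos": TCP position; "tool_rot": TCP orientation; "wrist_force": force on the tool from outside, world axes, zero at the start; "ft_torque": the same for the moment, N m; "width": finger opening in m; "grip_force": force on a finger pad.
Only numpy, scipy, OpenCV 4.12 (cv2) and the standard library are available. Lean on these libraries where they do the work, as an engineer would, in place of code of your own. Each camera call takes 0.05 s, during which the arm holds its last target. There are 200 camera calls.

### The job

First empty the belt sander's catch tray: put both finished turned wooden feet into the cardboard carton. Then take the wedge by its red butt and, with it lying flat on the bench, push its thin end under the tray's yellow front edge until that edge has just lifted off its two rubber rests, by a few millimetres (about 4), as if for a helper to tighten the tray. Finish like that, still gripping the wedge, with the wedge alone carrying the tray, and leave the jar and the mallet where they are.

Things in the scene. Friction and masses are not known exactly. Their poses are not given: they have to be found in the camera images.
- sander: Green/grey belt sander, fixed. Origin on the bench under the middle of the tray's hinge line; y points out along the tray to its yellow front edge, x along that edge. Machine: y < -39 mm, x +-170, to 190 mm high. Tray: y 0 to 200, x +-120. Two steel base arms (22 wide, 8 high) at x +-105 carry rubber rests (top 18 mm) under the tray's front corners; between them the bench is clear.
- tray (a joint): Hinge of the aluminium catch tray (240 x 200 mm, about 0.8 kg). 0 = on its rests; grows as the front edge rises, 2 mm per 0.01 rad. Turns freely, falls back if not held. At rest the underside is 18 mm and the floor's upper face 22 mm above the bench; wall tops above the bench: 30 mm at the yellow front lip, 34 at the sides, 46 at the hinge.
- tray_lip (a point): Middle of the lower outer edge of the tray's yellow front lip, 18 mm above the bench when the tray rests; the wedge goes under here. Moves with the tray.
- foot_a: Finished turned wooden foot, standing upright in the tray: 50 mm high, 42 mm diameter from 8 to 40 mm of its height, tapering to 36 mm at the bottom and 30 mm at the top, 50 g. Origin: centre of its underside, z up its axis.
- foot_b: The second foot, same as foot_a.
- carton: Open cardboard carton, fixed to the bench, 220 mm (its x) x 170 mm (its y) x 70 mm high, walls and floor 5 mm. Origin: centre of its underside.
- wedge: Dark wooden wedge, red butt, flat on the bench, about 0.16 kg. Origin: under the butt's centre; x points to the thin end. Butt (grip here): 40 mm along x, 34 wide, 50 high. Ramp, 40 wide, from x 20 (31 mm high) falls 1 in 5 to 5 mm high at the tip, x 150. It meets the resting tray edge at x 85 (18 mm high); each 5 mm further in lifts the edge about 1 mm.
- wedge_tip (a point): Middle of the wedge's thin end, on its underside (x = 150 mm on the wedge).
- wax_jar: Bystander: amber glass jar with a brass lid, 60 mm across, 70 mm high, loose. Origin: centre of its underside.
- mallet: Bystander: loose wooden mallet lying down; handle 24 mm thick, head 60 x 110 x 64 mm centred 130 mm from the origin along its x. Origin at bench level, middle of the handle.
Not all that is in view belongs to the job. Leave any pink or turquoise look-alike of the foot_a alone. Leave any turquoise look-alike of the wedge alone.

How it is judged:
By the outcome, as a careful person would: the job done as asked, in the order asked, and still so for the second after the job is handed in, while the arm keeps its last pose, push and grip.
It also fails if it takes over 70 s, if anything falls off the work surface, if the arm or the gripper's body presses on something with over 40 N, if the wrist force passes 120 N, or if a joint passes its speed limit or range.

## Working session

There is one attempt and no reset: what is moved stays moved. The work goes in short steps, Python scripts to look and compute and a shell command to move; the robot and the scene stay as the last step left them, time stands still between calls to the robot, and variables do not carry over. Pictures are saved under pics/ and viewed, at most 10 in all, crops included, and the job is handed in when it is done.

```bash
mkdir -p pics; python3 - <<'E'
from workcell import bot, viewer
import cv2
for n in("scene","top"):
    cv2.imwrite(f"pics/{n}0.png",cv2.cvtColor(viewer.capture(n),cv2.COLOR_RGB2BGR)); print(viewer.camera_info(n))
print(bot.get_state(), bot.grip_depth)
E
```

```text
{'fx': 473.89741927465025, 'fy': 473.89741927465025, 'cx': 319.04705938275094, 'cy': 229.38468502813774, 'k1': 0.018487650373848606, 'eye': array([ 1.25618256, -0.37959016,  0.51975722]), 'attitude': array([59.90553294, -0.88852309, 60.2459973 ])}
{'fx': 510.46660885560163, 'fy': 510.46660885560163, 'cx': 322.3374451878687, 'cy': 228.71828819494615, 'k1': 0.007761966475914169, 'eye': array([0.39727396, 0.0332834 , 0.95553431]), 'attitude': array([ 13.63311226,  -0.17354673, -97.48603161])}
{'clock': 0.1, 'qpos': array([-72.82808055,  27.37175754,   1.28049313,  89.17282998,
        -0.66058184,  63.55992018,  -4.76177714]), 'qvel': array([-0.05842043,  0.03174301, -0.03148857, -0.03788704,  0.10869884,
        0.09056473, -0.00676158]), 'joint_efforts': array([ 4.32401212e-03, -5.97756243e+01,  1.61370177e+00, -2.81953382e+01,
        1.28669967e-02,  5.03908799e-03, -9.89369994e-06]), 'ee_pos': array([0.26749182, 0.61913751, 0.23041354]), 'tool_rot': array([-1.79902989e+02,  5.77352038e-03,  1.56633994e+02]), 'wrist_force': array([-0.84488793, -0.33940572,  1.2595504 ]), 'ft_torque': array([-0.05033276, -0.04609202,  0.02445958]), 'grip_force': 0.0, 'width': 0.08522499886039143} 0.0187
```

View pics/top0.png

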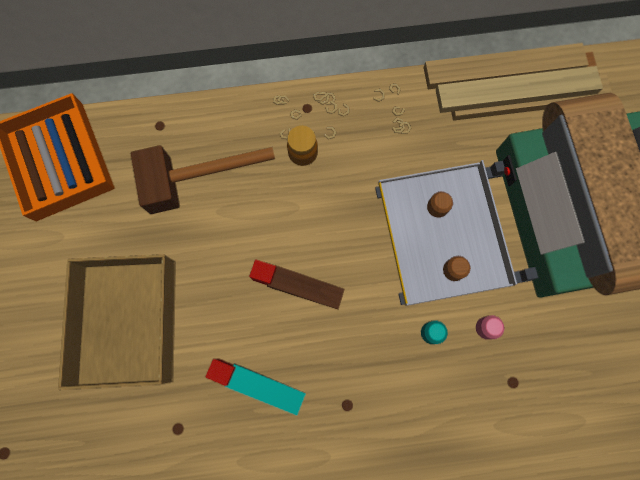

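View pics/scene0.png

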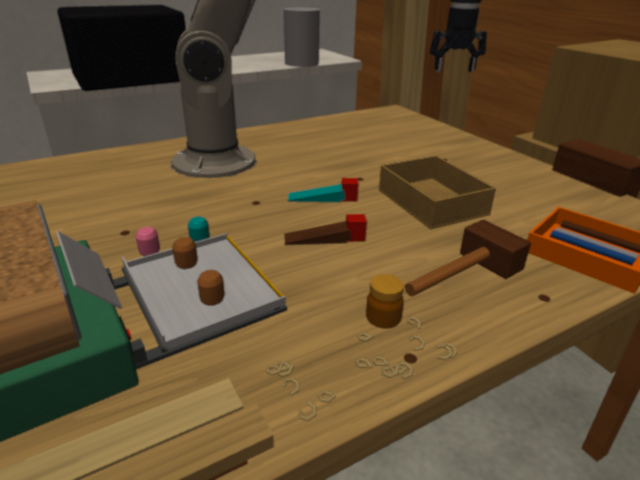

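The top view is clear. Candidates for the feet are brown (440,204), brown (457,268), turquoise (434,332) and pink (491,327); I choose the two brown ones in the tray. Candidates for the wedge are dark (297,285) and turquoise (255,387); I choose the dark one. The carton is at (118,322), the jar at (302,145) and the mallet at (155,180). Next is one close crop to check these choices.

```bash
python3 - <<'E'
import cv2
im=cv2.imread("pics/top0.png")[150:345,240:530]
cv2.imwrite("pics/crop0.png",cv2.resize(im,None,fx=2.7,fy=2.7,interpolation=cv2.INTER_CUBIC))
E
cat > h.py <<'E'
import numpy as np, cv2
from scipy.spatial.transform import Rotation as R
from workcell import viewer
def cam(n):
    c=viewer.camera_info(n); A=R.from_euler('xyz',c['attitude'],degrees=True).as_matrix()@np.diag([1,-1,-1])
    return c,A
def ray(n,u,v):
    c,A=cam(n); d=np.array([(u-c['cx'])/c['fx'],(v-c['cy'])/c['fy']]); s=d.copy()
    for _ in range(10): s=d/(1+c['k1']*(s@s))
    return c['eye'],A@np.r_[s,1]
def at(n,u,v,z):
    e,d=ray(n,u,v); return (e+d*(z-e[2])/d[2])[:2]
def proj(n,P):
    c,A=cam(n); p=(np.atleast_2d(P)-c['eye'])@A; s=p[:,:2]/p[:,2:]; s=s*(1+c['k1']*(s**2).sum(1,keepdims=True))
    return s*[c['fx'],c['fy']]+[c['cx'],c['cy']]
E
```

```text
(no output)
```

View pics/crop0.png

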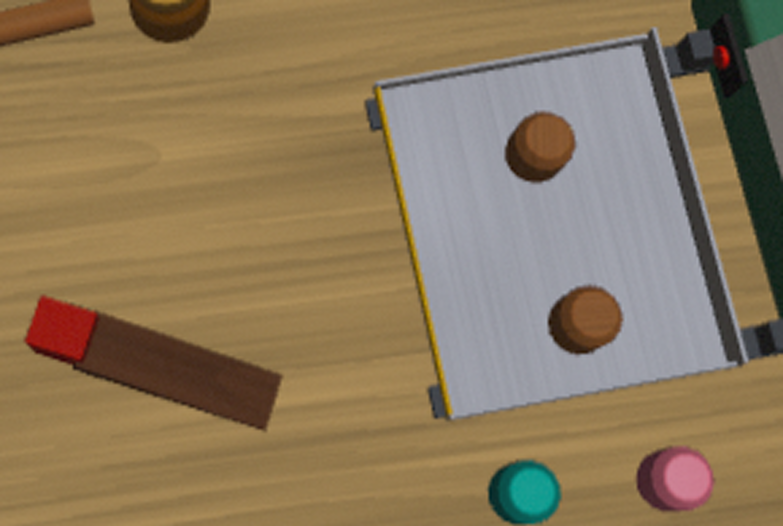

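The crop shows two brown feet in the tray, with tops at crop (545,138) and (592,313). The dark wedge has its red butt at (62,328) and its tip edge at (280,376)-(265,430). The yellow lip runs (378,87)-(449,417). The choices hold.

```bash
python3 - <<'E'
from h import *
c=lambda x,y,z: at("top",240+(x+.5)/2.7-.5,150+(y+.5)/2.7-.5,z)
r=lambda *a:print(*[np.round(x,4) if not isinstance(x,str) else x for x in a])
r("fa",c(545,138,.072)); r("fb",c(592,313,.072))
l1,l2=c(378,87,.03),c(449,417,.03); h1,h2=c(655,32,.046),c(742,362,.046)
r("lip",l1,l2,(l1+l2)/2,np.linalg.norm(l1-l2)); r("hinge",h1,h2,(h1+h2)/2,np.linalg.norm(h1-h2))
y=(l1+l2)/2-(h1+h2)/2; r("len",np.linalg.norm(y),"ydir",np.degrees(np.arctan2(y[1],y[0])), "xdir",np.degrees(np.arctan2(*(l2-l1)[::-1])),np.degrees(np.arctan2(*(h2-h1)[::-1])))
b=[c(*p,.05) for p in((41,296),(98,314),(83,362),(27,341))]; bc=sum(b)/4
t=[c(280,376,.005),c(265,430,.005)]; tc=sum(t)/2
r("butt",bc,"tip",tc,np.linalg.norm(tc-bc),"yaw",np.degrees(np.arctan2(*(tc-bc)[::-1])),np.linalg.norm(t[0]-t[1]))
k=[at("top",*p,.07) for p in((68,259),(173,256),(172,383),(61,388))]; r("carton",*k,sum(k)/4)
j=at("top",302,137,.07); r("jar",j)
E
```

```text
fa [ 0.6329 -0.2174]
fb [ 0.5125 -0.2258]
lip [ 0.6964 -0.1192] [ 0.4614 -0.1299] [ 0.5789 -0.1246] 0.2353
hinge [ 0.7062 -0.3156] [ 0.4708 -0.3254] [ 0.5885 -0.3205] 0.2356
len 0.1962 ydir 92.8085 xdir -177.3959 -177.6118
butt [0.5509 0.1178] tip [ 0.4883 -0.0158] 0.1476 yaw -115.1089 0.0384
carton [0.6135 0.452 ] [0.5949 0.2696] [0.381  0.2844] [0.3973 0.4662] [0.4967 0.3681]
jar [0.7894 0.0173]
```

```bash
python3 - <<'E'
from h import *
im=cv2.imread("pics/scene0.png")
def S(o,yaw,p): 
    a=np.radians(yaw);M=np.array([[np.cos(a),-np.sin(a)],[np.sin(a),np.cos(a)]]);p=np.array(p);return np.c_[p[:,:2]@M.T+o,p[:,2]]
lip=np.array([.5789,-.1246]);yaw=2.6
tr=S(lip,yaw,[(.12,0,.03),(-.12,0,.03),(0,0,.03),(.12,-.196,.046),(-.12,-.196,.046)])
wd=S([.5509,.1178],-115.1,[(20*a/1e3,17*b/1e3,.05) for a in(1,-1) for b in(1,-1)]+[(.15,.02,.005),(.15,-.02,.005)])
f=np.array([(.6329,-.2174,.072),(.5125,-.2258,.072)])
x0,y0,k=110,170,2.8
c=cv2.resize(im[y0:y0+170,x0:x0+280],None,fx=k,fy=k,interpolation=cv2.INTER_CUBIC)
for P in(tr,wd,f):
    q=proj("scene",P); print(q.round(1).tolist())
    for u,v in q: cv2.drawMarker(c,(int((u-x0+.5)*k),int((v-y0+.5)*k)),(255,255,0),cv2.MARKER_CROSS,8,1)
cv2.imwrite("pics/scene_ov.png",c)
E
```

```text
[[283.5, 300.0], [225.9, 235.5], [251.8, 264.5], [161.9, 336.4], [122.3, 256.6]]
[[346.6, 222.4], [344.4, 214.4], [366.0, 221.9], [363.3, 214.0], [283.0, 243.9], [282.7, 233.9]]
[[209.7, 275.1], [183.2, 241.8]]
```

View pics/scene_ov.png

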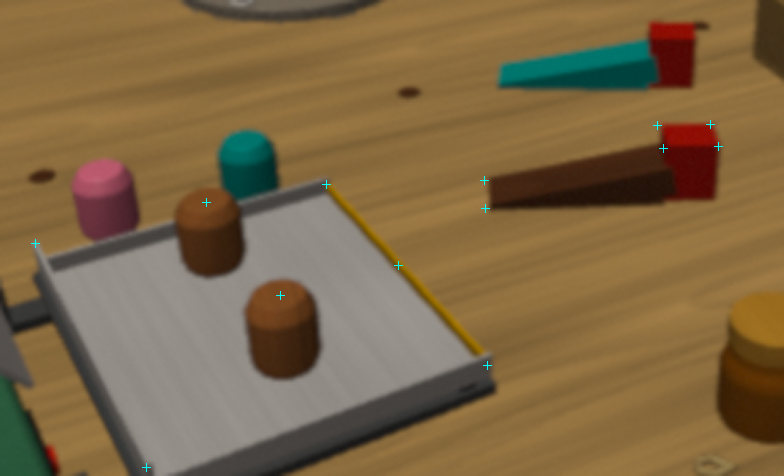

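The marks sit 1-2 px left of the objects in the scene view, about 2-3 mm, so the estimates hold. I'll add a small calculator for the rows, then move.

```bash
cat > to.py <<'E'
import sys,numpy as np
from workcell import bot
from scipy.spatial.transform import Rotation as R
s=bot.get_state(); M=R.from_euler('xyz',s['tool_rot'],degrees=True).as_matrix()
yaw=s['tool_rot'][2]
print("now",s['ee_pos'].round(4),s['tool_rot'].round(2),"t",round(s['clock'],2),"w",round(s['width'],4),"F",s['wrist_force'].round(1))
a=[float(v) for v in sys.argv[1:]]
for i in range(0,len(a),4):
    d=M.T@(np.array(a[i:i+3])-s['ee_pos'])/.25; sp=-((a[i+3]-yaw+180)%360-180)/180
    print(np.round(d,3).tolist(),round(sp,3))
E
python3 -m inch '[-0.89,-0.83,0,-0.13,-0.89,-0.83,0,-0.13,-0.89,-0.83,0,-0.13,-0.89,-0.83,0,-0.13,-0.89,-0.83,0,-0.13,-0.89,-0.83,0,-0.13,-0.89,-0.83,0,-0.13,-0.89,-0.83,0,-0.13]' 1 30
python3 to.py .55 .07 .2 180 .633 -.217 .2 180
```

```text
clock: 0.9
ee_pos: [0.3904, 0.3393, 0.2313]
tool_rot: [-180.0, -0.0, 179.8]
wrist_force: [-0.4, 1.4, 0.3]
width: 0.0857
grip_force: 0.0
now [0.3904 0.3393 0.2313] [-179.98   -0.    179.82] t 0.9 w 0.0857 F [-0.4  1.4  0.3]
[-0.642, -1.075, 0.125] -0.001
[-0.977, -2.222, 0.126] -0.001
```

```bash
python3 -m inch '[-0.4,-1,0.1,0,-0.4,-1,0.1,0,-0.4,-1,0.1,0,-0.4,-1,0.1,0,-0.4,-1,0.1,0,-0.4,-1,0.1,0]'
python3 -m inch '[-0.4,-1,0.1,0,-0.4,-1,0.1,0,-0.4,-1,0.1,0,-0.4,-1,0.1,0,-0.4,-1,0.1,0,-0.4,-1,0.1,0,-0.4,-1,0.1,0]'
python3 to.py .6335 -.2165 .12 180 .6335 -.2165 .028 180
```

```text
clock: 1.5
ee_pos: [0.4909, 0.088, 0.2059]
tool_rot: [-179.9, 0.0, 179.9]
wrist_force: [0.5, 0.2, -0.4]
width: 0.0852
grip_force: 0.0
clock: 2.2
ee_pos: [0.591, -0.1611, 0.1804]
tool_rot: [-179.9, -0.0, 179.9]
wrist_force: [-0.1, -0.2, 0.1]
width: 0.0854
grip_force: 0.0
now [ 0.591  -0.1611  0.1804] [-1.7992e+02 -3.0000e-02  1.7988e+02] t 2.2 w 0.0854 F [-0.1 -0.2  0.1]
[-0.171, -0.221, 0.242] -0.001
[-0.171, -0.22, 0.61] -0.001
```

```bash
python3 -m inch '[-0.171,-0.221,0.2,0,-0.171,-0.221,0.2,0,-0.171,-0.221,0.3,0,-0.171,-0.221,0.4,0,-0.171,-0.221,0.5,0,-0.171,-0.221,0.56,0,-0.171,-0.221,0.61,0,-0.171,-0.221,0.61,0]'
python3 -m inch '[0,0,0,0,0,0,0,0,0,0,0,0,0,0,0,0,0,0,0,0,0,0,0,0]' -1 30
python3 -m inch '[0,0,-0.1,0,0,0,-0.2,0,0,0,-0.35,0,0,0,-0.5,0,0,0,-0.5,0]'
python3 to.py .55 .03 .16 180 .55 .372 .16 180
```

```text
clock: 3.0
ee_pos: [0.6322, -0.2124, 0.0272]
tool_rot: [179.9, -0.1, -179.9]
wrist_force: [-0.5, -0.8, -0.3]
width: 0.085
grip_force: 0.0
clock: 3.6
ee_pos: [0.6335, -0.2146, 0.0302]
tool_rot: [-180.0, 0.1, -180.0]
wrist_force: [-1.3, 0.5, 6.2]
width: 0.0411
grip_force: 30.2
clock: 4.1
ee_pos: [0.6361, -0.2157, 0.16]
tool_rot: [-179.9, 0.6, -180.0]
wrist_force: [-0.0, -0.2, -0.5]
width: 0.0411
grip_force: 30.6
now [ 0.6361 -0.2157  0.16  ] [-179.86    0.57 -180.  ] t 4.1 w 0.0411 F [-0.  -0.2 -0.5]
[0.344, 0.983, -0.006] 0.0
[0.344, 2.351, -0.009] 0.0
```

```bash
python3 -m inch '[0.3,1,0,0,0.3,1,0,0,0.3,1,0,0,0.3,1,0,0,0.3,1,0,0,0.3,1,0,0]'
python3 -m inch '[0.05,1,0,0,0.05,1,0,0,0.05,1,0,0,0.05,1,0,0,0.05,1,0,0,0.05,1,0,0]'
python3 to.py .55 .372 .16 180 .55 .372 .019 180
```

```text
clock: 4.7
ee_pos: [0.5554, 0.043, 0.1532]
tool_rot: [179.8, -0.1, -179.5]
wrist_force: [1.0, -0.6, -0.5]
width: 0.041
grip_force: 30.7
clock: 5.3
ee_pos: [0.5426, 0.2953, 0.1533]
tool_rot: [179.7, -0.0, -179.3]
wrist_force: [0.0, -0.2, -0.6]
width: 0.0413
grip_force: 30.7
now [0.5426 0.2953 0.1533] [ 1.7972e+02 -4.0000e-02 -1.7933e+02] t 5.3 w 0.0413 F [ 0.  -0.2 -0.6]
[-0.033, 0.307, -0.025] 0.004
[-0.034, 0.304, 0.539] 0.004
```

```bash
python3 -m inch '[-0.033,0.305,0,0,-0.033,0.305,0,0,-0.033,0.305,0.1,0,-0.033,0.305,0.2,0,-0.033,0.305,0.3,0,-0.033,0.305,0.4,0,-0.033,0.305,0.48,0,-0.033,0.305,0.53,0,-0.033,0.305,0.535,0,-0.033,0.305,0.535,0]'
python3 -m inch '[0,0,0,0,0,0,0,0,0,0,0,0,0,0,0,0]' 0.35
python3 -m inch '[0,0,-0.1,0,0,0,-0.25,0,0,0,-0.45,0,0,0,-0.6,0,0,0,-0.6,0]'
python3 to.py .513 -.2225 .16 180
```

```text
clock: 6.3
ee_pos: [0.5536, 0.3618, 0.0203]
tool_rot: [180.0, 0.0, -180.0]
wrist_force: [-0.5, 0.0, 0.1]
width: 0.0412
grip_force: 30.8
clock: 6.7
ee_pos: [0.5534, 0.3623, 0.0207]
tool_rot: [180.0, 0.0, -180.0]
wrist_force: [0.3, -1.2, -0.3]
width: 0.0576
grip_force: 0.0
clock: 7.2
ee_pos: [0.5565, 0.364, 0.177]
tool_rot: [179.6, 0.5, -180.0]
wrist_force: [1.2, -0.0, -0.1]
width: 0.0576
grip_force: 0.0
now [0.5565 0.364  0.177 ] [ 179.59    0.51 -179.99] t 7.2 w 0.0576 F [ 1.2 -0.  -0.1]
[0.175, -2.346, 0.05] 0.0
```

```bash
python3 -m inch '[0.1,-1,0,0,0.1,-1,0,0,0.1,-1,0,0,0.1,-1,0,0,0.1,-1,0,0,0.1,-1,0,0]' 1
python3 -m inch '[0.07,-1,0,0,0.07,-1,0,0,0.07,-1,0,0,0.07,-1,0,0,0.07,-1,0,0,0.07,-1,0,0,0.07,-1,0,0]'
python3 to.py .513 -.2235 .12 180 .513 -.2235 .031 180
```

```text
clock: 7.8
ee_pos: [0.5272, 0.1034, 0.1698]
tool_rot: [-179.8, -0.1, 179.4]
wrist_force: [-0.4, -0.8, 0.4]
width: 0.0855
grip_force: 0.0
clock: 8.5
ee_pos: [0.5106, -0.139, 0.1697]
tool_rot: [-180.0, -0.0, 179.9]
wrist_force: [0.1, 1.1, -0.4]
width: 0.0855
grip_force: 0.0
now [ 0.5106 -0.139   0.1697] [-1.8000e+02 -2.0000e-02  1.7985e+02] t 8.5 w 0.0855 F [ 0.1  1.1 -0.4]
[-0.011, -0.338, 0.199] -0.001
[-0.011, -0.338, 0.555] -0.001
```

```bash
python3 -m inch '[-0.01,-0.338,0,0,-0.01,-0.338,0.05,0,-0.01,-0.338,0.15,0,-0.01,-0.338,0.25,0,-0.01,-0.338,0.35,0,-0.01,-0.338,0.45,0,-0.01,-0.338,0.52,0,-0.01,-0.338,0.555,0,-0.01,-0.338,0.555,0]'
python3 -m inch '[0,0,0,0,0,0,0,0,0,0,0,0,0,0,0,0,0,0,0,0,0,0,0,0]' -1 30
python3 -m inch '[0,0,-0.1,0,0,0,-0.2,0,0,0,-0.35,0,0,0,-0.5,0,0,0,-0.5,0]'
python3 -m inch '[0.05,1,0,0,0.05,1,0,0,0.05,1,0,0,0.05,1,0,0,0.05,1,0,0,0.05,1,0,0]'
python3 -m inch '[0.15,1,0,0,0.15,1,0,0,0.15,1,0,0,0.15,1,0,0,0.15,1,0,0,0.15,1,0,0,0.15,1,0,0]'
python3 to.py .457 .372 .16 180 .457 .372 .022 180
```

```text
clock: 9.4
ee_pos: [0.5134, -0.2205, 0.0301]
tool_rot: [179.9, -0.1, -179.8]
wrist_force: [0.0, -0.1, 0.0]
width: 0.0852
grip_force: 0.0
clock: 10.0
ee_pos: [0.5142, -0.2227, 0.0323]
tool_rot: [-180.0, 0.1, -180.0]
wrist_force: [-1.3, 1.2, 6.3]
width: 0.0413
grip_force: 30.2
clock: 10.5
ee_pos: [0.5164, -0.224, 0.1614]
tool_rot: [-179.9, 0.5, 180.0]
wrist_force: [0.8, -0.5, -0.5]
width: 0.041
grip_force: 30.8
clock: 11.1
ee_pos: [0.5, 0.0356, 0.1557]
tool_rot: [179.8, -0.1, -179.3]
wrist_force: [-0.4, 0.1, 0.1]
width: 0.0409
grip_force: 30.8
clock: 11.8
ee_pos: [0.4625, 0.2784, 0.1557]
tool_rot: [-180.0, -0.0, -179.8]
wrist_force: [1.2, -1.1, -0.1]
width: 0.0405
grip_force: 30.9
now [0.4625 0.2784 0.1557] [-1.7997e+02 -4.0000e-02 -1.7979e+02] t 11.8 w 0.0405 F [ 1.2 -1.1 -0.1]
[0.021, 0.375, -0.017] 0.001
[0.02, 0.375, 0.535] 0.001
```

```bash
python3 -m inch '[0.02,0.375,0,0,0.02,0.375,0,0,0.02,0.375,0.1,0,0.02,0.375,0.2,0,0.02,0.375,0.3,0,0.02,0.375,0.4,0,0.02,0.375,0.48,0,0.02,0.375,0.525,0,0.02,0.375,0.535,0,0.02,0.375,0.535,0]'
python3 -m inch '[0,0,0,0,0,0,0,0,0,0,0,0,0,0,0,0]' 0.35
python3 -m inch '[0,0,-0.1,0,0,0,-0.25,0,0,0,-0.45,0,0,0,-0.6,0,0,0,-0.6,0]'
python3 -m inch '[0,-1,0,0.6,0,-1,0,0.6,0,-1,0,0.6,0,-1,0,0.6,0,-1,0,0.6,0,-1,0,0.6,0,-1,0,0.6,0,-1,0,0.6,0,-1,0,0.6,0,-1,0,0.6]' 1
python3 - <<'E'
from workcell import viewer
import cv2
im=cv2.cvtColor(viewer.capture("top"),cv2.COLOR_RGB2BGR);cv2.imwrite("pics/top1.png",im)
E
python3 to.py .551 .119 .16 65
```

```text
clock: 12.8
ee_pos: [0.4588, 0.3703, 0.0227]
tool_rot: [-180.0, 0.0, 180.0]
wrist_force: [-0.4, 0.2, -0.4]
width: 0.0411
grip_force: 30.9
clock: 13.2
ee_pos: [0.4583, 0.3715, 0.0231]
tool_rot: [180.0, 0.0, -180.0]
wrist_force: [1.3, -1.0, 0.5]
width: 0.0574
grip_force: 0.0
clock: 13.7
ee_pos: [0.4611, 0.3736, 0.1787]
tool_rot: [179.6, 0.4, -180.0]
wrist_force: [0.9, -0.2, 0.2]
width: 0.0575
grip_force: 0.0
clock: 14.7
ee_pos: [0.4579, 0.1211, 0.1722]
tool_rot: [-180.0, 0.0, 93.7]
wrist_force: [-0.9, -0.1, 0.1]
width: 0.0854
grip_force: 0.0
now [0.4579 0.1212 0.1721] [-1.7997e+02  1.0000e-02  9.3330e+01] t 14.75 w 0.0852 F [ 0.3  0.3 -0.1]
[-0.03, 0.371, 0.048] 0.157
```

View pics/top1.png

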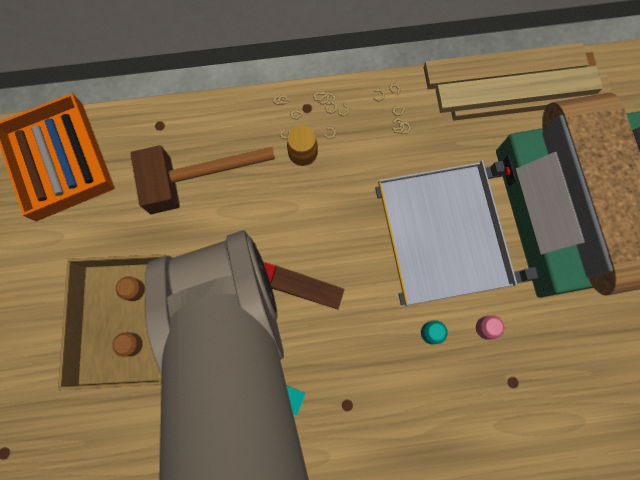

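Both feet stand in the carton, at (128,289) and (126,344). The tray is empty and the wedge has not moved. Now I grasp the wedge.

```bash
python3 -m inch '[-0.026,0.374,0,0.157,-0.026,0.374,0,0.157,-0.026,0.374,0,0.157,-0.026,0.374,0,0.157,-0.026,0.374,0.1,0.157,-0.026,0.374,0.2,0.157,-0.026,0.374,0.3,0.157,-0.026,0.374,0.35,0.157,-0.026,0.374,0.35,0.157]'
python3 to.py .5515 .119 .012 65
```

```text
clock: 15.65
ee_pos: [0.5507, 0.1211, 0.0834]
tool_rot: [-179.9, 0.1, 65.9]
wrist_force: [-0.1, -0.4, 0.3]
width: 0.0856
grip_force: 0.0
now [0.5507 0.1211 0.0834] [-1.7986e+02  1.4000e-01  6.5920e+01] t 15.65 w 0.0856 F [-0.1 -0.4  0.3]
[-0.006, 0.007, 0.286] 0.005
```

```bash
python3 -m inch '[-0.006,0.005,0.1,0,-0.006,0.005,0.2,0,-0.006,0.005,0.25,0,-0.006,0.005,0.28,0,-0.006,0.005,0.28,0]'
python3 -m inch '[0,0,0,0,0,0,0,0,0,0,0,0,0,0,0,0,0,0,0,0,0,0,0,0,0,0,0,0]' -1 60
python3 - <<'E'
from workcell import viewer
import cv2
for n in("top","scene"):
    cv2.imwrite(f"pics/{n}2.png",cv2.cvtColor(viewer.capture(n),cv2.COLOR_RGB2BGR))
im=cv2.imread("pics/scene2.png")[170:340,110:390];cv2.imwrite("pics/scene2c.png",cv2.resize(im,None,fx=2.8,fy=2.8,interpolation=cv2.INTER_CUBIC))
E
python3 to.py
```

```text
clock: 16.15
ee_pos: [0.5526, 0.1195, 0.015]
tool_rot: [-180.0, 0.0, 65.8]
wrist_force: [-0.2, 0.3, 0.6]
width: 0.0853
grip_force: 0.0
clock: 16.85
ee_pos: [0.5529, 0.1198, 0.0159]
tool_rot: [180.0, -0.1, 65.8]
wrist_force: [-1.9, 1.6, 5.1]
width: 0.0332
grip_force: 59.5
now [0.5529 0.1198 0.0159] [ 1.7998e+02 -6.0000e-02  6.5830e+01] t 16.95 w 0.0337 F [-1.8  0.5  5.5]
```

View pics/scene2c.png

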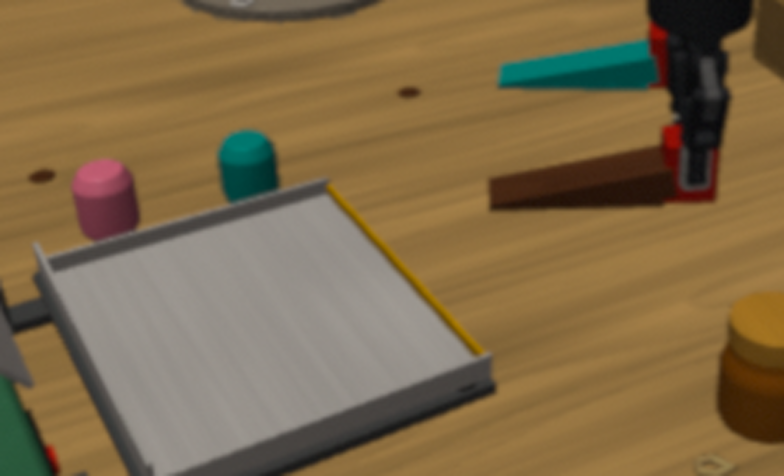

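The wedge's red butt is between the fingers at crop (690,165), and the wedge lies flat. I'll stage it about 20 mm short of the lip, square to it, lifted 4 mm and set back down.

```bash
python3 to.py .5713 .047 .0159 92.6
```

```text
now [0.5529 0.1198 0.0159] [ 1.7998e+02 -6.0000e-02  6.5830e+01] t 16.95 w 0.0337 F [-1.8  0.5  5.5]
[-0.236, 0.186, -0.0] -0.149
```

```bash
python3 -m inch '[0,0,-0.016,0,0,0,-0.02,0,-0.06,0.05,-0.02,-0.04,-0.12,0.09,-0.02,-0.08,-0.18,0.14,-0.02,-0.12,-0.236,0.186,-0.02,-0.149,-0.236,0.186,-0.02,-0.149,-0.236,0.186,-0.01,-0.149,-0.236,0.186,-0.002,-0.149,-0.236,0.186,-0.002,-0.149]'
python3 -m inch '[0,0,0,0,0,0,0,0]'
python3 - <<'E'
from workcell import viewer
import cv2
im=cv2.cvtColor(viewer.capture("top"),cv2.COLOR_RGB2BGR);cv2.imwrite("pics/top3.png",im)
cv2.imwrite("pics/top3c.png",cv2.resize(im[150:320,250:450],None,fx=3.5,fy=3.5,interpolation=cv2.INTER_CUBIC))
E
python3 to.py
```

```text
clock: 17.95
ee_pos: [0.5705, 0.0478, 0.0159]
tool_rot: [-180.0, -0.0, 92.6]
wrist_force: [-2.5, -0.6, 7.0]
width: 0.0338
grip_force: 60.6
clock: 18.15
ee_pos: [0.5704, 0.0478, 0.0159]
tool_rot: [-180.0, -0.0, 92.7]
wrist_force: [-2.5, -1.6, 7.2]
width: 0.0334
grip_force: 60.6
now [0.5705 0.0478 0.0159] [-1.7997e+02 -2.0000e-02  9.2650e+01] t 18.2 w 0.0334 F [-3.2 -2.   5.6]
```

View pics/top3c.png

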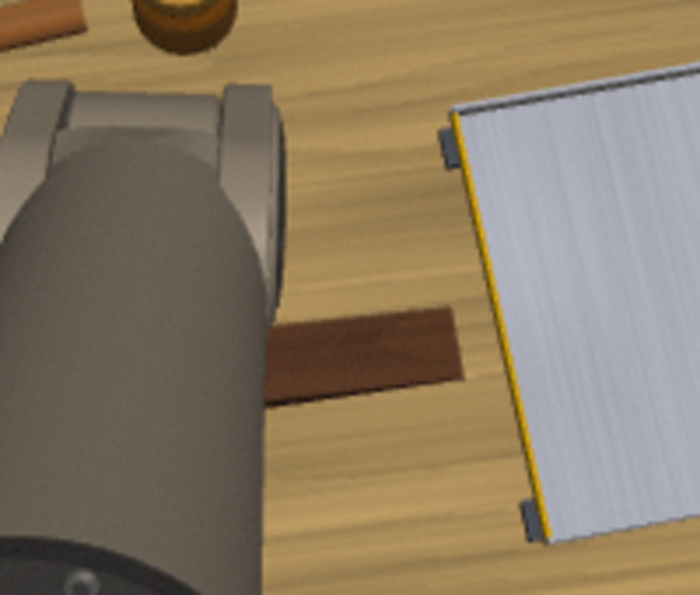

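The tip edge is at crop (453,308)-(464,380) and the lip at (453,112)-(545,540). I'll compute the gap and the angle.

```bash
python3 - <<'E'
from h import *
c=lambda x,y,z: at("top",250+(x+.5)/3.5-.5,150+(y+.5)/3.5-.5,z)
a,b=c(453,308,.005),c(464,380,.005); l1,l2=c(453,112,.03),c(545,540,.03)
t=(a+b)/2; m=(l1+l2)/2; n=(l2-l1)/np.linalg.norm(l2-l1); o=np.array([n[1],-n[0]]); o*=np.sign(o[1])
print("tip",t,"lipmid",m,"gap",(t-m)@o,"lateral",(t-m)@n, "lip ang",np.degrees(np.arctan2(n[1],n[0])),"tip edge",np.degrees(np.arctan2(*(b-a)[::-1])))
E
```

```text
tip [ 0.57400393 -0.10451803] lipmid [ 0.57948783 -0.1235239 ] gap 0.019235713299148013 lateral 0.004613398627578534 lip ang -177.39198507453878 tip edge 179.5188812808964
```

```bash
python3 -m inch '[-0.03,0,0,0,-0.07,0,0,0,-0.11,0,0,0,-0.15,0,0,0,-0.19,0,0,0,-0.22,0,0,0,-0.25,0,0,0,-0.27,0,0,0,-0.28,0,0,0,-0.28,0,0,0]'
for i in 1 2; do python3 -m inch '[-0.008,0,0,0,-0.008,0,0,0,-0.008,0,0,0]' | grep -E "pos|force|rot"; done
python3 -m inch '[-0.008,0,0,0,-0.008,0,0,0,-0.008,0,0,0]'| grep -E "pos|force|rot"
python3 -m inch '[-0.008,0,0,0,-0.008,0,0,0,-0.008,0,0,0]'| grep -E "pos|force|rot"
python3 -m inch '[-0.008,0,0,0,-0.008,0,0,0,-0.008,0,0,0]'| grep -E "pos|force|rot"
python3 -m inch '[-0.008,0,0,0,-0.008,0,0,0,-0.008,0,0,0]'| grep -E "pos|force|rot"
```

```text
clock: 19.2
ee_pos: [0.5744, -0.0231, 0.0159]
tool_rot: [180.0, -0.0, 92.6]
wrist_force: [-0.4, 1.7, 5.8]
width: 0.0337
grip_force: 60.3
ee_pos: [0.5745, -0.0245, 0.0159]
tool_rot: [180.0, -0.1, 92.7]
wrist_force: [0.2, 3.6, 5.9]
grip_force: 60.3
ee_pos: [0.5747, -0.0264, 0.0158]
tool_rot: [180.0, -0.1, 92.7]
wrist_force: [-0.1, 3.8, 6.3]
grip_force: 60.3
ee_pos: [0.5748, -0.0284, 0.0159]
tool_rot: [180.0, -0.1, 92.7]
wrist_force: [-0.0, 4.2, 6.0]
grip_force: 60.2
ee_pos: [0.5749, -0.0304, 0.0159]
tool_rot: [180.0, -0.1, 92.7]
wrist_force: [0.2, 3.4, 5.7]
grip_force: 60.2
ee_pos: [0.575, -0.0324, 0.0159]
tool_rot: [180.0, -0.1, 92.7]
wrist_force: [0.2, 3.0, 5.6]
grip_force: 60.2
ee_pos: [0.5751, -0.0344, 0.0159]
tool_rot: [180.0, -0.1, 92.7]
wrist_force: [-0.5, 4.1, 5.6]
grip_force: 60.2
```

```bash
for f in 1; do :; done
python3 -m inch '[-0.008,0,0,0,-0.008,0,0,0,-0.008,0,0,0,-0.008,0,0,0]'| grep -E "pos|wrist"
python3 -m inch '[-0.008,0,0,0,-0.008,0,0,0,-0.008,0,0,0,-0.008,0,0,0]'| grep -E "pos|wrist"
python3 -m inch '[-0.008,0,0,0,-0.008,0,0,0,-0.008,0,0,0,-0.008,0,0,0]'| grep -E "pos|wrist"
python3 -m inch '[-0.008,0,0,0,-0.008,0,0,0,-0.008,0,0,0,-0.008,0,0,0]'| grep -E "pos|wrist"
python3 -m inch '[-0.008,0,0,0,-0.008,0,0,0,-0.008,0,0,0,-0.008,0,0,0]'| grep -E "pos|wrist"
```

```text
ee_pos: [0.5751, -0.0363, 0.0159]
wrist_force: [-0.7, 3.4, 7.3]
ee_pos: [0.5752, -0.0372, 0.0159]
wrist_force: [-0.7, 6.8, 7.2]
ee_pos: [0.5752, -0.0374, 0.0159]
wrist_force: [-1.1, 10.8, 8.4]
ee_pos: [0.5753, -0.0386, 0.0159]
wrist_force: [-1.9, 11.9, 8.8]
ee_pos: [0.5755, -0.0405, 0.0159]
wrist_force: [-1.3, 12.5, 8.6]
```

Contact came at TCP y = -0.0373, as predicted. For a 4 mm lift I need about 20 mm past that, so y = -0.0573.

```bash

python3 -m inch '[-0.01,0,0,0,-0.02,0,0,0,-0.03,0,0,0,-0.04,0,0,0,-0.05,0,0,0,-0.058,0,0,0,-0.064,0,0,0,-0.068,0,0,0,-0.068,0,0,0,-0.068,0,0,0]'
python3 -m inch '[0,0,0,0,0,0,0,0,0,0,0,0]'
python3 - <<'E'
from workcell import viewer
import cv2,numpy as np
im=cv2.cvtColor(viewer.capture("scene"),cv2.COLOR_RGB2BGR);cv2.imwrite("pics/scene4.png",im)
o=cv2.imread("pics/scene2.png"); f=lambda i:cv2.resize(i[215:335,215:345],None,fx=3,fy=3,interpolation=cv2.INTER_CUBIC)
cv2.imwrite("pics/cmp4.png",np.hstack([f(o),f(im)]))
E
python3 to.py
```

```text
clock: 24.0
ee_pos: [0.5765, -0.0575, 0.0159]
tool_rot: [180.0, -0.3, 92.9]
wrist_force: [-0.6, 12.3, 8.2]
width: 0.0335
grip_force: 60.5
clock: 24.3
ee_pos: [0.5765, -0.0575, 0.0159]
tool_rot: [180.0, -0.3, 92.8]
wrist_force: [-0.4, 11.9, 8.4]
width: 0.0333
grip_force: 60.5
now [ 0.5765 -0.0574  0.0158] [179.99  -0.28  92.85] t 24.35 w 0.0336 F [-0.5 12.8  7.8]
```

View pics/cmp4.png

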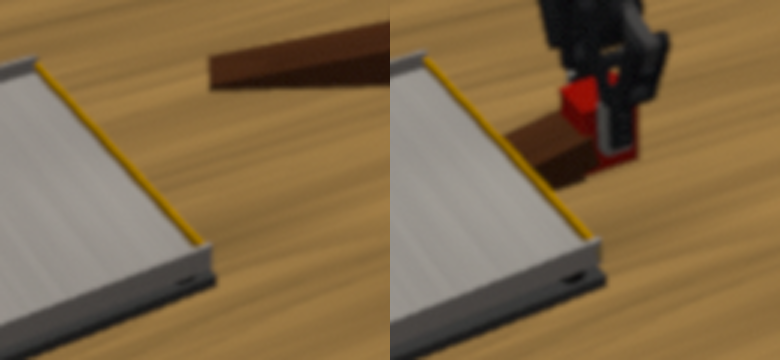

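In the right half the yellow edge is higher: corner (205,243) to (205,239) and far end (38,62) to (35,55), with the gap over the rest visible at (573,277). I'll measure the lift at sub-pixel level and check that the bystanders haven't moved.

```bash
python3 - <<'E'
from h import *
a=cv2.imread("pics/scene2.png",0).astype(np.float32); b=cv2.imread("pics/scene4.png",0).astype(np.float32); a0=cv2.imread("pics/scene0.png",0).astype(np.float32)
def sh(p,q,x,y,h): 
    W=np.eye(2,3,dtype=np.float32); s=np.s_[y-h:y+h,x-h:x+h]
    r,W=cv2.findTransformECC(p[s],q[s],W,cv2.MOTION_TRANSLATION); return W[:,2].round(2),round(r,3)
lip=np.array([.579,-.124])
for n,dx,x,y in(("near corner",.118,281,300),("far corner",-.118,228,236)):
    P=np.r_[lip+[dx*.999,dx*.045],.026]; d=proj("scene",P+[0,0,.004])-proj("scene",P)
    print(n,sh(a,b,x,y,9),"4mm =",d.round(2))
print("jar",sh(a0,b,385,300,25),"mallet",sh(a0,b,480,262,30))
E
```

```text
near corner (array([-0.42, -1.64], dtype=float32), 0.902) 4mm = [[-0.05 -1.93]]
far corner (array([ 0.03, -1.63], dtype=float32), 0.99) 4mm = [[-0.16 -1.71]]
jar (array([-0.01, -0.02], dtype=float32), 1.0) mallet (array([-0.01,  0.01], dtype=float32), 1.0)
```

```bash
python3 -c "
from workcell import sign_off
print(sign_off())"
```

```text
the job is handed in; nothing more can be done
None
```

I put both feet in the carton, then pushed the gripped wedge flat under the tray's yellow edge until it lifted about 3.5–4 mm off its rests; the jar and mallet did not move, and I handed the job in at about 24 s.

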